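# Drop the valve ball into the round tub

## Task

The clean valve ball must not be handled, so it travels in the metal drop cup. Lift the cup by its top bar and set it upright on the two rails over the middle of the round tub (not the square crate), let go, then press its release tab fully down so that the bottom swings open and the ball falls into the tub. Leave the cup standing on those rails with the tab up again.

Things in the scene. Friction and masses are not known exactly. Their poses are not given: they have to be found in the camera images.
- cup_grip (a point): Centre of the steel drop cup's black top bar, to be grasped: 70 mm along x, 16 mm wide (y), 16 mm high; z up. The cup's flat underside is 97 mm, its rim 35 mm below this point. Cup 64 mm across, 0.46 kg, on an aluminium foot plate reaching 88 mm to -x, 54 to +x, 65 to each side. The 57 mm square bottom flap, hinged on the -x side, swings down and needs free room. Starts on the bench, ball inside.
- cup_tab (a joint): Travel of the release tab (m): 0 up, 0.010 fully down. Black flat paddle 34 mm (x) by 44 mm (y) outside the cup, centred 66 mm to -x of cup_grip (in its frame), top face 45 mm below it when up. Moves from 3 to 4 N, fully down at about 6 N, springs back. The bottom flap follows: 80 degrees open at full travel, shut when let up, so keep it down half a second.
- ball_center (a point): Centre of the white valve ball, 32 mm across, 30 g, lying on the bottom flap inside the cup.
- tub_rails (a point): Point above the round grey tub's centre, midway between two flat rails, at their top faces (105 mm above the bench). x along the rails, z up. Rails 260 mm long, 30 wide, gap 92; the cup's foot plate bridges it, bar along the rails, either way round. Fixed tub: 184 mm across, 82 high, floor 100 mm below this point. A square crate with like rails stands on the other side; sides may swap.

How it is judged:
By the outcome, as a careful person would: the job done as asked, in the order asked, and still so for the second after the job is handed in, with the robot touching nothing.
It also fails if it takes over 48 s, if anything falls off the work surface, if the arm or the gripper's body presses on something with over 40 N, if the wrist force passes 120 N, or if a joint passes its speed limit or range.

## Robot

A 7-joint arm with a two-finger parallel gripper is mounted at the origin on the work surface. World frame = base frame: x ahead of the robot, y to its left, z up, the work surface at z = 0. Lengths are in mm, angles in rad, forces in N, time in s.
With the tool pointing down it reaches from about 425 to 925 mm from the base axis. Payload 6.8 kg.
Tool frame: the origin (TCP) lies midway between the tips of the shut fingers; the grasp point (between the pads) lies 19 mm behind it; z points along the fingers, y is the direction in which the jaws open and shut (so a half turn about z gives the same grasp; the last joint's range is limited). The gripper opens to 88 mm and grips with 3 to 60 N. Pads are 20 mm wide; open, the fingers measure 115 mm over their backs; the gripper's body (75 mm by 178 mm) begins 61 mm behind the grasp point.
Start: joints at [-1.33, 0.477, 0.022, 1.555, -0.011, 1.109, -0.083], TCP at [230.692, 634.373, 191.164] pointing down, gripper open.
Joint ranges: [-2.96, 2.96], [-0.34, 2.1], [-1.41, 1.46], [0.24, 2.44], [-1.37, 4.51], [0.17, 1.92], [-2.96, 2.96]. Speed limits (rad/s): [2.39, 2.39, 3.14, 3.14, 3.14, 3.14, 3.14].

## Interface

Orientations are given as a unit quaternion [x, y, z, w].
In Python, from rig import monitor, viewer, job_done gives the robot as it stands. The module is installed in compiled form; this text tells all that it offers.
- The arm moves only by the tool jog_arm, never from a script. Its argument "commands" is a list that holds one entry, the list of rows, each a list of 7 numbers: the shift along the tool's x, y, z in cm, then the turn, a rotation vector about the tool's x, y, z in rad, then the closure, from 0 (fully open) to 1 (shut). In form: [[[dx, dy, dz, rx, ry, rz, claw], ...]]. A call has 1 to 5 rows; each row is the pose to reach, as a shift and turn from the pose commanded when the call began, along the tool's axes at that moment; what a row does not reach only later rows make up. A row lasts 1/10 s, in which the tool goes at most 50 mm and 8.59 degrees, less where a joint would pass 70% of its speed; a pose out of reach is approached as far as the arm can. A call with a gripper value outside its range is refused whole. The fingers move at their own pace and stop on an object; "newtons" is the grip in N (left out, the last holds). Time passes only in rows, so rows that repeat a pose let the fingers close. It gives the time, the measured TCP pose, the force and the opening at its end, in the units of the state.
- monitor.state(): the state, without advancing time (a new reading comes with each control period).
- viewer.snapshot(name): name is "scene" or "top" or "wrist"; returns a dict with "color" (420x560x3 uint8, red, green, blue), "fx", "fy", "cx", "cy" (pixels), "R" (3x3) and "t" (3): a world point X has camera coordinates R X + t. Camera axes: x right, y down, z forward; pixel columns grow to the right and rows downward; lengths in mm; the calibration is good to about 2 mm. A picture is of the moment at which its call begins. There is no depth.
- job_done(): hands the job in, once; it reports no verdict.
The state is a dict: "time_s": time; "qpos": joint angles; "qvel": joint speeds; "effort": joint torques, N m; "tcp_pos": TCP position; "ee_rot": TCP orientation; "force": force on the tool from outside, world axes, zero at the start; "moment": the same for the moment, N m; "width": opening from 0.0 (shut) to 1.0 (fully open).
Only numpy, scipy, OpenCV 4.12 (cv2) and the standard library are available. Lean on these libraries where they do the work, as an engineer would, in place of code of your own. Each camera call takes 0.05 s, during which the arm holds its last target. There are 200 camera calls.

## Working session

There is one attempt and no reset: what is moved stays moved. The work goes in short steps, Python scripts to look and compute and a tool call to move; the robot and the scene stay as the last step left them, time stands still between calls to the robot, and variables do not carry over. Pictures are saved under pics/ and viewed, about 8 in all and at most 12, crops included, and the job is handed in when it is done.

Besides the shell and the picture viewer there is one more tool, called after "Emit:" as a command line: name --argument value ..., lists and objects as JSON in quotes. jog_arm: Moves the arm, as the interface text tells. Its arguments: {"type":"object","properties":{"commands":{"type":"array"},"newtons":{"type":"number"}},"required":["commands"]}

```bash
mkdir -p pics
cat > h.py <<'E'
import numpy as np, cv2
from scipy.spatial.transform import Rotation as Ro
from rig import monitor, viewer, job_done
def snap(n,f):
    s=viewer.snapshot(n); cv2.imwrite(f'pics/{f}.png',s['color'][:,:,::-1]); np.savez(f'pics/{f}.npz',**{k:s[k] for k in s}); return s
def load(f): return np.load(f'pics/{f}.npz')
def ray(s,u,v,z):
    R=np.array(s['R']);t=np.array(s['t']);c=-R.T@t
    d=R.T@np.array([(u-s['cx'])/s['fx'],(v-s['cy'])/s['fy'],1]); return c+d*(z-c[2])/d[2]
def proj(s,X):
    p=np.array(s['R'])@np.array(X)+np.array(s['t']); return s['fx']*p[0]/p[2]+s['cx'],s['fy']*p[1]/p[2]+s['cy']
def st():
    s=monitor.state(); print(s['time_s'],np.round(s['tcp_pos'],1),np.round(s['ee_rot'],4),np.round(s['force'],1),s['width']); return s
E
python3 - <<'E'
from h import *
s=st(); print(Ro.from_quat(s['ee_rot']).as_matrix().round(3))
a=snap('top','top0');b=snap('scene','sc0')
for q in(a,b): print(q['fx'],q['cx'],q['cy'],np.round(q['R'],3),np.round(q['t']))
cv2.imwrite('pics/both.png',cv2.resize(np.vstack([a['color'],b['color']])[:,:,::-1],None,fx=.714,fy=.714))
E
```

```text
0.0 [230.5 633.7 190.2] [ 1.735e-01  9.848e-01 -9.000e-04 -1.000e-04] [-0.1  0.5 -1.1] 1.0014489908520252
[[-0.94   0.342 -0.   ]
 [ 0.342  0.94  -0.002]
 [-0.    -0.002 -1.   ]]
420.0004924861942 271.48744811832904 208.1241113609115 [[-0.085 -0.996  0.002]
 [-0.97   0.082 -0.227]
 [ 0.226 -0.021 -0.974]] [ 33. 536. 791.]
461.818853826553 281.77634819496427 208.64027485895718 [[ 0.394  0.919 -0.025]
 [ 0.496 -0.236 -0.836]
 [-0.773  0.317 -0.549]] [-215. -167. 1455.]
```

View pics/top0.png

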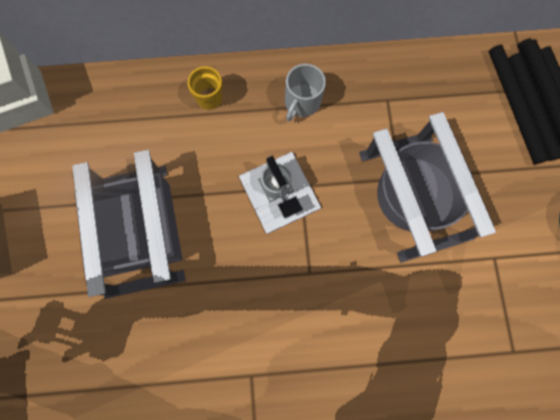

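View pics/sc0.png

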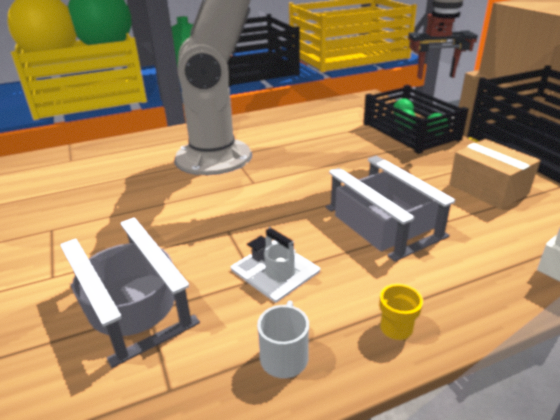

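The top view shows the tub on the right, with its rails around (405,190) and (462,175). The cup is at about (278,178), with its bar from (271,158) to (286,195) and its tab at (291,207), on the robot side. The crate is on the left.

Run:
```python
from h import *
s=load('top0'); im=s['color']; hsv=cv2.cvtColor(im,cv2.COLOR_RGB2HSV)
m=((hsv[...,1]<45)&(hsv[...,2]>165)).astype(np.uint8)*255
m[:, :60]=0
cs,_=cv2.findContours(m,cv2.RETR_EXTERNAL,cv2.CHAIN_APPROX_NONE)
for c in cs:
    if cv2.contourArea(c)<400: continue
    (x,y),wh,an=cv2.minAreaRect(c); z=6 if 230<x<330 else 105
    P=np.array([ray(s,*p,z)[:2] for p in c[:,0]],np.float32)
    r=cv2.minAreaRect(P); print('px',round(x),round(y),'world',np.round(r[0],1),np.round(r[1],1),round(r[2],2))
d=((hsv[...,2]<45)).astype(np.uint8)*255
w=np.zeros_like(d); w[150:225,245:320]=255; d&=w
cs,_=cv2.findContours(d,cv2.RETR_EXTERNAL,cv2.CHAIN_APPROX_NONE)
for c in cs:
    if cv2.contourArea(c)<40: continue
    (x,y),_,_=cv2.minAreaRect(c)
    P=np.array([ray(s,*p,105 if y<195 else 52)[:2] for p in c[:,0]],np.float32)
    r=cv2.minAreaRect(P); print('dark px',round(x),round(y),np.round(r[0],1),np.round(r[1],1),round(r[2],2))
cv2.imwrite('pics/crop.png',cv2.resize(im[130:260,220:500,::-1],None,fx=2.8,fy=2.8,interpolation=cv2.INTER_CUBIC))
```

```text
px 279 192 world [586.3 -33.3] [144.2 131.2] 20.79
px 86 221 world [536.1 343.6] [228.2  30.3] 7.62
px 151 215 world [537.  220.2] [259.6  29.4] 7.65
px 404 192 world [ 542.4 -270.1] [260.9  31.8] 12.27
px 462 174 world [ 568.8 -389.4] [260.5  31.5] 12.22
dark px 290 206 [539.9 -50.9] [29.7 38. ] 20.87
dark px 276 171 [600.8 -26.6] [61.1 13.6] 22.42
```

View pics/crop.png

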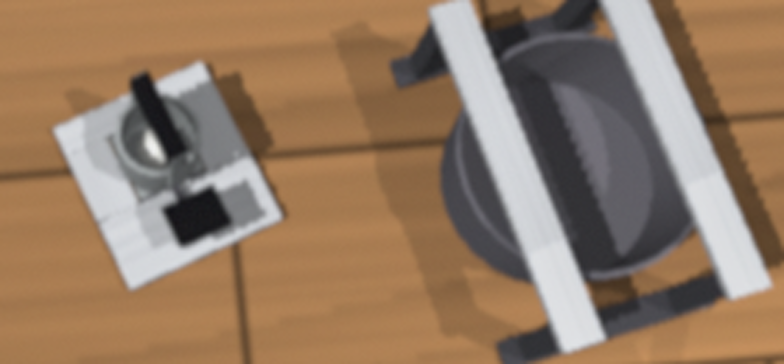

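```bash
cat >> h.py <<'E'
def go(x,y,z,yaw):
    """yaw = world heading (deg) of cup x; tool x points at yaw+180, tool z down"""
    s=st(); R=Ro.from_quat(s['ee_rot']); a=np.deg2rad(yaw+180)
    T=Ro.from_matrix(np.array([[np.cos(a),np.sin(a),0],[np.sin(a),-np.cos(a),0],[0,0,-1]]))
    print('shift cm',(R.inv().apply(np.array([x,y,z])-s['tcp_pos'])/10).round(2),'turn',(R.inv()*T).as_rotvec().round(3))
E
python3 -c "
from h import *
go(601.5,-27.2,180,20.8)"
```

```text
0.1 [230.5 633.8 190.3] [ 1.735e-01  9.848e-01 -8.000e-04 -1.000e-04] [ 0.3 -0.1 -1.1] 1.0023543539975361
shift cm [-57.45 -49.44   1.12] turn [-0.002 -0.    -0.712]
```

Emit:
jog_arm --commands '[[[-57.4,-49.4,1.1,0,0,-0.71,0],[-57.4,-49.4,1.1,0,0,-0.71,0],[-57.4,-49.4,1.1,0,0,-0.71,0],[-57.4,-49.4,1.1,0,0,-0.71,0],[-57.4,-49.4,1.1,0,0,-0.71,0]]]'

```text
time_s: 0.6
tcp_pos: [353.6, 414.2, 187.2]
ee_rot: [-0.182, 0.983, -0.0, -0.0]
force: [0.6, 0.6, 0.3]
width: 1.003
```

```bash
python3 -c "
from h import *
go(601.5,-27.2,180,20.8)"
```

```text
0.6 [353.6 414.2 187.2] [-1.824e-01  9.832e-01 -2.000e-04 -1.000e-04] [0.6 0.6 0.3] 1.0033741526127038
shift cm [ -7.3  -50.1    0.74] turn [-0.    -0.     0.004]
```

Emit:
jog_arm --commands '[[[-7.3,-50.1,0.7,0,0,0.004,0],[-7.3,-50.1,0.7,0,0,0.004,0],[-7.3,-50.1,0.7,0,0,0.004,0],[-7.3,-50.1,0.7,0,0,0.004,0],[-7.3,-50.1,0.7,0,0,0.004,0]]]'

```text
time_s: 1.1
tcp_pos: [474.6, 195.7, 184.0]
ee_rot: [-0.178, 0.984, 0.0, -0.0]
force: [-0.2, 1.2, 0.5]
width: 1.003
```

```bash
python3 -c "
from h import *
go(601.5,-27.2,180,20.8)"
```

```text
1.1 [474.6 195.7 184. ] [-1.777e-01  9.841e-01  0.000e+00 -1.000e-04] [-0.2  1.2  0.5] 1.0028229305206544
shift cm [ -4.09 -25.32   0.39] turn [ 0.    -0.    -0.006]
```

Emit:
jog_arm --commands '[[[-4.1,-25.3,0.4,0,0,-0.006,0],[-4.1,-25.3,0.4,0,0,-0.006,0],[-4.1,-25.3,0.4,0,0,-0.006,0],[-4.1,-25.3,0.4,0,0,-0.006,0],[-4.1,-25.3,0.4,0,0,-0.006,0]]]'

```text
time_s: 1.6
tcp_pos: [598.4, -21.3, 179.9]
ee_rot: [-0.181, 0.984, 0.0, -0.0]
force: [0.7, 0.9, -0.1]
width: 1.002
```

Emit:
jog_arm --commands '[[[0,0,0,0,0,0,0],[0,0,0,0,0,0,0]]]'

```text
time_s: 1.8
tcp_pos: [597.6, -20.9, 179.5]
ee_rot: [-0.179, 0.984, -0.0, -0.001]
force: [-0.6, 1.2, 0.1]
width: 0.997
```

```bash
python3 -c "
from h import *
go(601.5,-27.2,180,20.8)
s=snap('wrist','w1');print(s['fx'],np.round(s['R'],3),np.round(s['t']))"
```

```text
1.8 [597.6 -20.9 179.5] [-1.791e-01  9.838e-01 -0.000e+00 -6.000e-04] [-0.6  1.2  0.1] 0.9967350853888646
shift cm [-0.14 -0.73 -0.05] turn [ 0.    -0.001 -0.003]
312.06852326934137 [[-0.354  0.935  0.001]
 [ 0.9    0.34   0.272]
 [ 0.254  0.097 -0.962]] [ 232. -561.  231.]
```

View pics/w1.png

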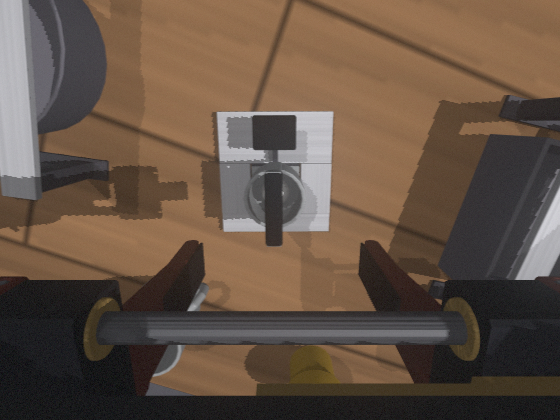

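The wrist view shows the bar spanning columns 265–283 and rows 173–245, with the tab at (274,132). I'll refine the bar centre from here.

Run:
```python
from h import *
s=load('w1'); hsv=cv2.cvtColor(s['color'],cv2.COLOR_RGB2HSV)
d=(hsv[...,2]<50).astype(np.uint8)*255
cs,_=cv2.findContours(d[100:252,215:335].copy(),cv2.RETR_EXTERNAL,cv2.CHAIN_APPROX_NONE)
for c in cs:
    if cv2.contourArea(c)<200: continue
    c=c+[215,100]; z=105 if c[:,0,1].max()>170 else 52
    print(cv2.boundingRect(c)); r=cv2.minAreaRect(np.array([ray(s,*p,z)[:2] for p in c[:,0]],np.float32)); print(np.round(r[0],1),np.round(r[1],1),r[2])
for y in(180,240): print(y,ray(s,274,y,105).round(1))
```

```text
180 [576.9 -36.5 105. ]
240 [629.3 -17.  105. ]
```

Emit:
jog_arm --commands '[[[-0.17,-0.73,4,0,0,0,0],[-0.17,-0.73,8,0,0,0,0],[-0.17,-0.73,10.1,0,0,0,0],[-0.17,-0.73,10.1,0,0,0,0],[-0.17,-0.73,10.1,0,0,0,0]]]'

```text
time_s: 2.35
tcp_pos: [602.0, -24.1, 79.6]
ee_rot: [-0.182, 0.983, 0.0, -0.0]
force: [1.0, 0.8, 0.4]
width: 0.996
```

```bash
python3 -c "
from h import *
go(601.8,-27.1,78,20.8)"
```

```text
2.35 [602.  -24.1  79.6] [-1.816e-01  9.834e-01  3.000e-04 -1.000e-04] [1.  0.8 0.4] 0.9959950294859183
shift cm [ 0.12 -0.27  0.16] turn [0.001 0.    0.002]
```

Emit:
jog_arm --commands '[[[0.1,-0.25,0.1,0,0,0,0],[0.1,-0.25,0.1,0,0,0,0.5],[0.1,-0.25,0.1,0,0,0,0.7],[0.1,-0.25,0.1,0,0,0,0.8],[0.1,-0.25,0.1,0,0,0,0.9]]]' --newtons 25

```text
time_s: 2.85
tcp_pos: [602.2, -28.4, 78.5]
ee_rot: [-0.181, 0.984, 0.0, 0.0]
force: [-0.2, 0.4, -0.9]
width: 0.675
```

Emit:
jog_arm --commands '[[[0,0,0,0,0,0,1],[0,0,0,0,0,0,1],[0,0,0,0,0,0,1],[0,0,0,0,0,0,1],[0,0,0,0,0,0,1]]]' --newtons 40

```text
time_s: 3.35
tcp_pos: [602.0, -28.4, 78.1]
ee_rot: [-0.181, 0.984, 0.0, -0.0]
force: [-0.9, -0.1, 0.6]
width: 0.219
```

Emit:
jog_arm --commands '[[[0,0,-1,0,0,0,1],[0,0,-3,0,0,0,1],[0,0,-5,0,0,0,1],[0,0,-5,0,0,0,1],[0,0,-5,0,0,0,1]]]'

```text
time_s: 3.85
tcp_pos: [602.3, -28.3, 128.7]
ee_rot: [-0.181, 0.984, 0.0, 0.001]
force: [0.4, 0.5, -0.4]
width: 0.007
```

```bash
python3 -c "
from h import *
go(555.6,-329.8,240,12.3)
snap('scene','s1')"
```

```text
3.85 [602.3 -28.3 128.7] [-1.806e-01  9.836e-01  0.000e+00  6.000e-04] [ 0.4  0.5 -0.4] 0.006828574937268186
shift cm [ 15.06 -26.52 -11.14] turn [-0.     0.001  0.149]
```

View pics/s1.png

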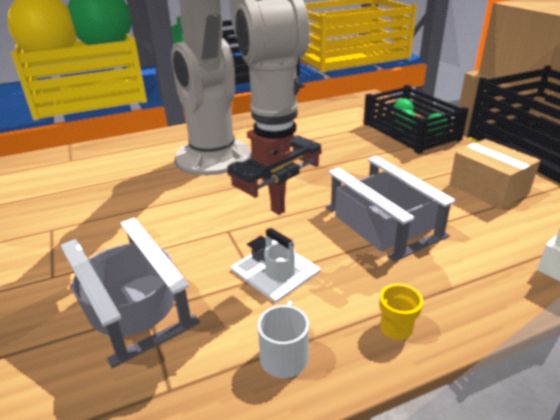

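I lifted before the fingers had finished closing (width was still 0.219). The picture shows the shut fingers at (278,205) and the cup still standing where it was, undisturbed. I'll reopen, go back down and wait for the width to settle this time.

Emit:
jog_arm --commands '[[[0,0,0,0,0,0,0],[0,0,0,0,0,0,0],[0,0,0,0,0,0,0],[0,0,0,0,0,0,0],[0,0,0,0,0,0,0]]]'

```text
time_s: 4.4
tcp_pos: [602.0, -28.4, 128.0]
ee_rot: [-0.181, 0.984, 0.0, -0.0]
force: [0.3, -0.4, 1.0]
width: 0.421
```

Emit:
jog_arm --commands '[[[0,0,0,0,0,0,0],[0,0,0,0,0,0,0],[0,0,0,0,0,0,0]]]'

```text
time_s: 4.7
tcp_pos: [602.1, -28.4, 128.2]
ee_rot: [-0.181, 0.984, 0.0, 0.0]
force: [0.2, -0.9, 0.5]
width: 0.694
```

```bash
python3 -c "
from h import *
go(601.8,-27.1,78,20.8)"
```

```text
4.7 [602.1 -28.4 128.2] [-1.806e-01  9.836e-01  0.000e+00  1.000e-04] [ 0.2 -0.9  0.5] 0.6936876903003245
shift cm [-0.02  0.13  5.02] turn [0. 0. 0.]
```

Emit:
jog_arm --commands '[[[0,0.1,2,0,0,0,0],[0,0.1,4,0,0,0,0],[0,0.1,5,0,0,0,0],[0,0.1,5,0,0,0,0.5],[0,0.1,5,0,0,0,1]]]'

```text
time_s: 5.2
tcp_pos: [602.0, -27.6, 78.6]
ee_rot: [-0.181, 0.984, -0.0, 0.0]
force: [-0.0, 0.4, 0.1]
width: 0.857
```

Emit:
jog_arm --commands '[[[0,0,0,0,0,0,1],[0,0,0,0,0,0,1],[0,0,0,0,0,0,1],[0,0,0,0,0,0,1],[0,0,0,0,0,0,1]]]' --newtons 40

```text
time_s: 5.7
tcp_pos: [601.7, -27.4, 78.3]
ee_rot: [-0.181, 0.984, 0.0, 0.0]
force: [-0.5, -0.3, 0.3]
width: 0.4
```

Emit:
jog_arm --commands '[[[0,0,0,0,0,0,1],[0,0,0,0,0,0,1],[0,0,0,0,0,0,1],[0,0,0,0,0,0,1],[0,0,0,0,0,0,1]]]'

```text
time_s: 6.2
tcp_pos: [601.7, -27.5, 78.1]
ee_rot: [-0.181, 0.984, 0.0, -0.0]
force: [-0.8, -0.0, 0.1]
width: 0.002
```

The width went to 0.002, so the fingers shut on nothing even though they're at the right place. I'll look before moving.

Run:
```python
from h import *
s=snap('scene','s2'); w=snap('wrist','w2')
print(proj(s,(601.8,-27.1,97)),proj(s,(601.8,-27.1,78)))
a=cv2.resize(s['color'][140:310,200:380],(540,510),interpolation=cv2.INTER_CUBIC)
b=cv2.resize(w['color'],(260,195)); b=np.vstack([b,np.zeros((315,260,3),np.uint8)])
cv2.imwrite('pics/c2.png',np.hstack([a,b])[:,:,::-1])
```

```text
(np.float64(279.3692708941645), np.float64(237.19297371511328)) (np.float64(279.6320034765868), np.float64(244.68767719359306))
```

View pics/c2.png

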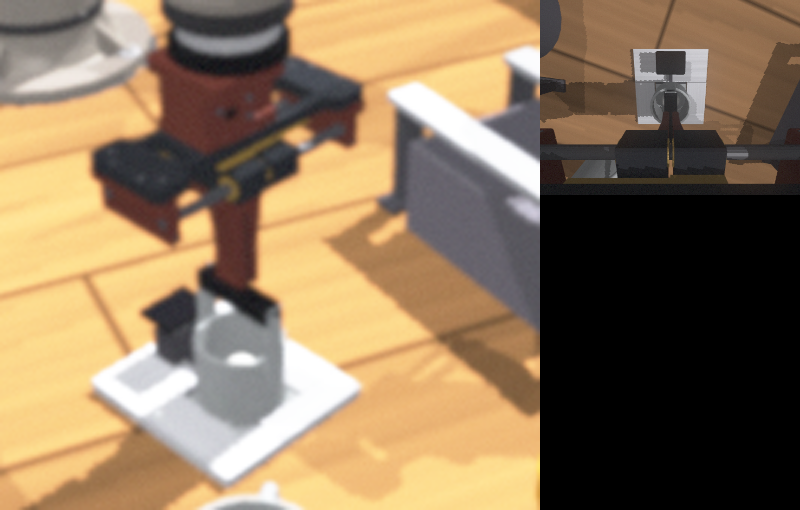

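Run:
```python
from h import *
s=load('s1'); print('s1 tcp',proj(s,(602.3,-28.3,128.7)),'z+19',proj(s,(602.3,-28.3,147.7)), 'z+30',proj(s,(602.3,-28.3,158)))
s0=load('sc0')
for d in(-44,44): print('sc0',proj(s0,(230.5+.342*d,633.7+.94*d,190.2)),proj(s0,(230.5+.342*d,633.7+.94*d,209)))
w=load('w2'); print('wrist',proj(w,(601.7,-27.5,78)),proj(w,(601.7,-27.5,97)),'bar ends',[proj(w,(601.8+.935*d,-27.1+.355*d,105)) for d in(-35,35)])
t=snap('top','t2')
a=cv2.resize(t['color'][130:240,220:340],(480,440),interpolation=cv2.INTER_CUBIC)
b=cv2.resize(s['color'][130:290,210:320],(303,440),interpolation=cv2.INTER_CUBIC)
cv2.imwrite('pics/c3.png',np.hstack([a,b])[:,:,::-1]); st()
```

```text
s1 tcp (np.float64(278.4557493229463), np.float64(224.58942622256643)) z+19 (np.float64(278.1710241077207), np.float64(216.6233843839122)) z+30 (np.float64(278.0138956004622), np.float64(212.22724313637673))
sc0 (np.float64(419.57016974198484), np.float64(88.00168872744422)) (np.float64(420.4534595660217), np.float64(81.76054224498435))
sc0 (np.float64(448.78157873073576), np.float64(86.71800399541158)) (np.float64(449.8838438202824), np.float64(80.48064999692184))
wrist (np.float64(282.678894564527), np.float64(237.36587383075096)) (np.float64(282.85357767683365), np.float64(248.60969046204627)) bar ends [(np.float64(283.7558024601847), np.float64(195.8164295826954)), (np.float64(283.30370333784447), np.float64(307.1208063709985))]
6.35 [601.7 -27.5  78.1] [-0.1806  0.9836  0.     -0.    ] [ 0.5  0.5 -0. ] 0.0003567351357823163
```

View pics/c3.png

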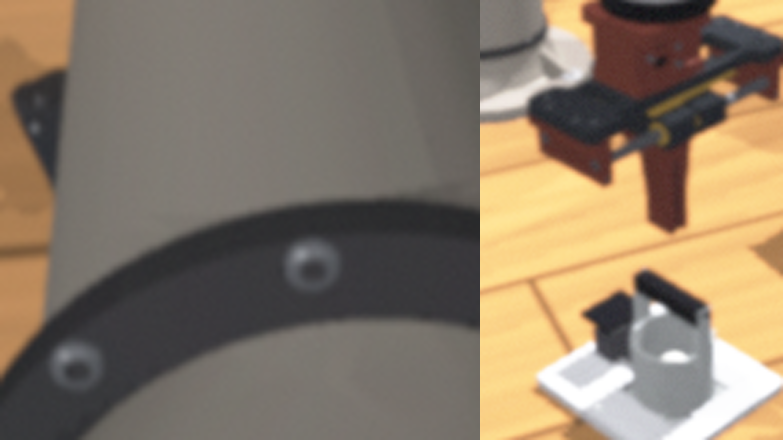

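View pics/w2.png

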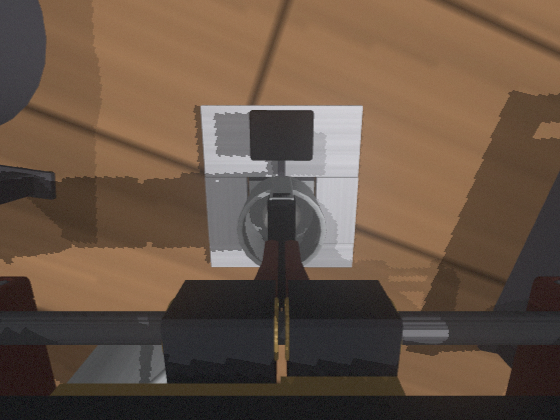

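The scene view gives the cause. With the TCP reported at z 128.7 (s1), the fingertips appear at row 214, but the calibration predicts 224.6. The real tips are therefore about 28 mm higher than the reported TCP, and the fingers shut just above the bar. The x and y positions agree. I'll reopen, go about 28 mm lower and watch the force.

Emit:
jog_arm --commands '[[[0,0,-1.5,0,0,0,0],[0,0,-1.5,0,0,0,0],[0,0,-1.5,0,0,0,0],[0,0,-1.5,0,0,0,0],[0,0,-1.5,0,0,0,0]]]'

```text
time_s: 6.85
tcp_pos: [601.4, -27.4, 93.0]
ee_rot: [-0.181, 0.984, 0.0, -0.0]
force: [-0.7, -0.7, -0.2]
width: 0.419
```

Emit:
jog_arm --commands '[[[0,0,0,0,0,0,0],[0,0,0,0,0,0,0],[0,0,0,0,0,0,0],[0,0,0,0,0,0,0],[0,0,0,0,0,0,0]]]'

```text
time_s: 7.35
tcp_pos: [601.7, -27.5, 93.1]
ee_rot: [-0.181, 0.984, 0.0, -0.0]
force: [-0.0, -0.1, -0.1]
width: 0.877
```

Emit:
jog_arm --commands '[[[0,0,1.5,0,0,0,0],[0,0,2.5,0,0,0,0],[0,0,3.5,0,0,0,0],[0,0,4.3,0,0,0,0],[0,0,4.3,0,0,0,0]]]'

```text
time_s: 7.85
tcp_pos: [600.5, -27.5, 48.4]
ee_rot: [-0.181, 0.984, 0.0, -0.001]
force: [-0.2, -0.3, -0.1]
width: 1.002
```

Emit:
jog_arm --commands '[[[0,0,0,0,0,0,1],[0,0,0,0,0,0,1],[0,0,0,0,0,0,1],[0,0,0,0,0,0,1],[0,0,0,0,0,0,1]]]' --newtons 40

```text
time_s: 8.35
tcp_pos: [601.8, -27.5, 50.5]
ee_rot: [-0.181, 0.984, -0.0, 0.0]
force: [0.5, -0.3, -0.1]
width: 0.586
```

Emit:
jog_arm --commands '[[[0,0,0,0,0,0,1],[0,0,0,0,0,0,1],[0,0,0,0,0,0,1],[0,0,0,0,0,0,1],[0,0,0,0,0,0,1]]]'

```text
time_s: 8.85
tcp_pos: [601.8, -27.6, 50.1]
ee_rot: [-0.181, 0.984, -0.0, 0.0]
force: [-0.5, -0.7, 0.4]
width: 0.178
```

Emit:
jog_arm --commands '[[[0,0,0,0,0,0,1],[0,0,0,0,0,0,1],[0,0,-0.5,0,0,0,1],[0,0,-1.5,0,0,0,1],[0,0,-3,0,0,0,1]]]'

```text
time_s: 9.35
tcp_pos: [600.5, -27.4, 80.2]
ee_rot: [-0.181, 0.984, 0.0, -0.001]
force: [0.0, 0.0, -3.7]
width: 0.174
```

Emit:
jog_arm --commands '[[[0,0,-2,0,0,0,1],[0,0,-4,0,0,0,1],[0,0,-7,0,0,0,1],[0,0,-10,0,0,0,1],[0,0,-11.5,0,0,0,1]]]'

```text
time_s: 9.85
tcp_pos: [602.9, -27.7, 199.3]
ee_rot: [-0.18, 0.984, -0.0, 0.002]
force: [0.8, 1.1, -4.7]
width: 0.184
```

```bash
python3 -c "
from h import *
go(555.6,-329.8,200,12.3)
s=snap('scene','s3')
cv2.imwrite('pics/c4.png',cv2.resize(s['color'][60:340,40:400,::-1],None,fx=2,fy=2))"
```

```text
9.85 [602.9 -27.7 199.3] [-1.804e-01  9.836e-01 -2.000e-04  2.300e-03] [ 0.8  1.1 -4.7] 0.18399956952058596
shift cm [ 15.15 -26.57  -0.1 ] turn [-0.001  0.005  0.148]
```

View pics/c4.png

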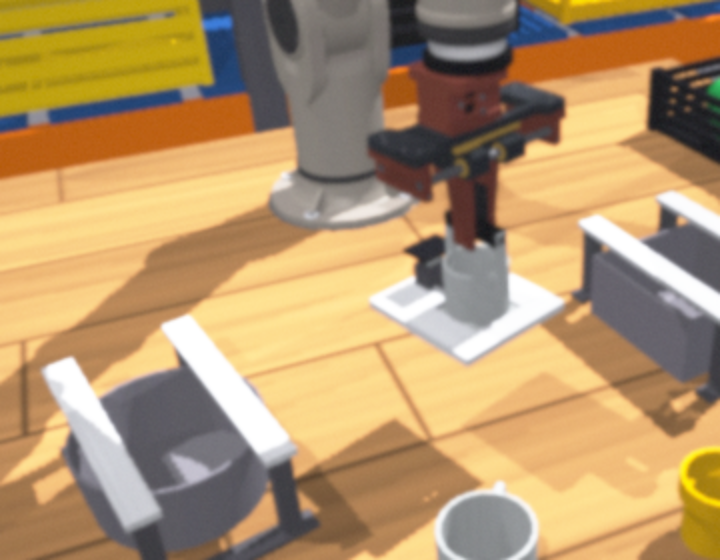

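The cup is held upright (bar in the fingers, 4.7 N, 149 mm up). I'm carrying it to the tub gently.

Emit:
jog_arm --commands '[[[0.8,-1.3,0,0,0,0.01,1],[2.3,-4.0,0,0,0,0.03,1],[4.0,-7.0,0,0,0,0.06,1],[5.8,-10.2,0,0,0,0.09,1],[7.6,-13.3,0,0,0,0.12,1]]]'

```text
time_s: 10.4
tcp_pos: [575.8, -181.3, 193.9]
ee_rot: [-0.12, 0.993, 0.0, -0.001]
force: [0.4, 0.1, -4.5]
width: 0.179
```

```bash
python3 -c "
from h import *
go(555.6,-329.8,200,12.3)"
```

```text
10.4 [ 575.8 -181.3  193.9] [-1.200e-01  9.928e-01  1.000e-04 -1.400e-03] [ 0.4  0.1 -4.5] 0.17910850307886297
shift cm [  5.5  -13.94  -0.61] turn [ 0.    -0.003  0.026]
```

Emit:
jog_arm --commands '[[[1.3,-3.3,-0.1,0,0,0.01,1],[2.6,-6.6,-0.3,0,0,0.02,1],[3.9,-9.9,-0.6,0,0,0.026,1],[4.9,-12.6,-0.6,0,0,0.026,1],[5.5,-13.9,-0.6,0,0,0.026,1]]]'

```text
time_s: 10.9
tcp_pos: [554.9, -331.2, 200.0]
ee_rot: [-0.106, 0.994, -0.0, -0.001]
force: [-0.2, 0.5, -4.3]
width: 0.177
```

Emit:
jog_arm --commands '[[[0,0,0,0,0,0,1],[0,0,0,0,0,0,1],[0,0,0,0,0,0,1]]]'

```text
time_s: 11.2
tcp_pos: [558.6, -324.4, 200.7]
ee_rot: [-0.11, 0.994, 0.001, -0.0]
force: [0.5, -0.6, -4.4]
width: 0.182
```

```bash
python3 -c "
from h import *
go(555.6,-329.8,157,12.3)"
```

```text
11.2 [ 558.6 -324.4  200.7] [-1.098e-01  9.940e-01  9.000e-04 -1.000e-04] [ 0.5 -0.6 -4.4] 0.18152977264456568
shift cm [ 0.41 -0.47  4.36] turn [ 0.002 -0.     0.005]
```

Emit:
jog_arm --commands '[[[0.4,-0.45,0,0,0,0.005,1],[0.4,-0.45,1.2,0,0,0.005,1],[0.4,-0.45,2.4,0,0,0.005,1],[0.4,-0.45,3.4,0,0,0.005,1],[0.4,-0.45,3.6,0,0,0.005,1]]]'

```text
time_s: 11.7
tcp_pos: [553.9, -331.1, 162.7]
ee_rot: [-0.106, 0.994, 0.001, -0.002]
force: [-0.2, -0.3, -3.5]
width: 0.177
```

```bash
python3 -c "
from h import *
go(555.6,-329.8,155,12.3)"
```

```text
11.7 [ 553.9 -331.1  162.7] [-0.1061  0.9944  0.001  -0.0016] [-0.2 -0.3 -3.5] 0.17748216688972876
shift cm [-0.19  0.09  0.77] turn [ 0.002 -0.003 -0.002]
```

Emit:
jog_arm --commands '[[[-0.1,0.05,0.2,0,0,0,1],[-0.1,0.05,0.4,0,0,0,1],[-0.1,0.05,0.6,0,0,0,1],[-0.1,0.05,0.75,0,0,0,1],[-0.1,0.05,0.75,0,0,0,1]]]'

```text
time_s: 12.2
tcp_pos: [555.8, -331.5, 157.6]
ee_rot: [-0.106, 0.994, 0.0, -0.0]
force: [0.8, 0.6, -4.6]
width: 0.177
```

Run:
```python
from h import *
go(555.6,-329.8,155,12.3)
a=snap('scene','s5')['color'][130:400,20:300]; b=snap('wrist','w5')['color']
a=cv2.resize(a,(400,386)); b=cv2.resize(b,(400,300)); b=np.vstack([b,np.zeros((86,400,3),np.uint8)])
cv2.imwrite('pics/c5.png',np.hstack([a,b])[:,:,::-1])
```

```text
12.2 [ 555.8 -331.5  157.6] [-1.059e-01  9.944e-01  1.000e-04 -0.000e+00] [ 0.8  0.6 -4.6] 0.17671566029817787
shift cm [-0.01  0.17  0.26] turn [ 0.    -0.    -0.003]
```

View pics/c5.png

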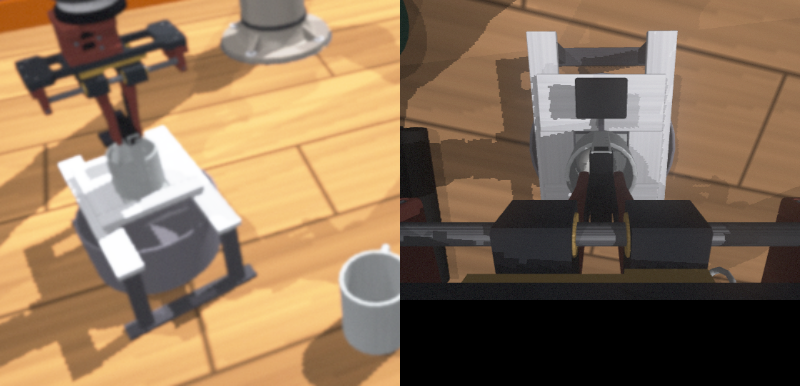

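The plate is centred over the tub's two rails, with about equal overhang to each rail's outer edge in the wrist view. I'm lowering it to contact.

Emit:
jog_arm --commands '[[[0,0.1,0.1,0,0,0,1],[0,0.1,0.2,0,0,0,1],[0,0.1,0.3,0,0,0,1],[0,0.1,0.3,0,0,0,1]]]'

```text
time_s: 12.7
tcp_pos: [555.9, -330.4, 155.1]
ee_rot: [-0.106, 0.994, 0.0, 0.0]
force: [-1.7, 1.9, 0.5]
width: 0.181
```

Emit:
jog_arm --commands '[[[0,0,0.05,0,0,0,1],[0,0,0.05,0,0,0,0.8],[0,0,0.05,0,0,0,0.6],[0,0,0.05,0,0,0,0.3],[0,0,0.05,0,0,0,0]]]'

```text
time_s: 13.2
tcp_pos: [555.7, -330.7, 154.1]
ee_rot: [-0.106, 0.994, -0.0, 0.0]
force: [0.3, 0.3, 0.4]
width: 0.433
```

Emit:
jog_arm --commands '[[[0,0,0,0,0,0,0],[0,0,0,0,0,0,0],[0,0,0,0,0,0,0],[0,0,0,0,0,0,0],[0,0,0,0,0,0,0]]]'

```text
time_s: 13.7
tcp_pos: [555.7, -330.5, 154.1]
ee_rot: [-0.106, 0.994, 0.0, -0.0]
force: [-0.4, -0.1, -0.8]
width: 0.888
```

Emit:
jog_arm --commands '[[[0,0,-1,0,0,0,0],[0,0,-3.5,0,0,0,0],[0,0,-7,0,0,0,0],[0,0,-8,0,0,0,0],[0,0,-8,0,0,0,0]]]'

```text
time_s: 14.2
tcp_pos: [556.8, -331.3, 236.6]
ee_rot: [-0.106, 0.994, -0.001, 0.002]
force: [-0.2, -0.5, -0.9]
width: 1.001
```

Run:
```python
from h import *
go(555.6,-329.8,235,12.3)
s=snap('wrist','w6'); hsv=cv2.cvtColor(s['color'],cv2.COLOR_RGB2HSV)
c=np.array([555.6,-329.8]); x=np.array([np.cos(np.deg2rad(12.3)),np.sin(np.deg2rad(12.3))])
p=c-66*x; print('tab world pred',p)
u,v=proj(s,(*p,157)); print('pred px',u,v)
for d in(-35,35): print('bar end px',proj(s,(*(c+d*x),210)))
W=hsv[...,2][int(v)-30:int(v)+30,int(u)-40:int(u)+40]
print('V at tab',hsv[int(v),int(u)])
m=(hsv[...,2]<75).astype(np.uint8); n,l,stt,cen=cv2.connectedComponentsWithStats(m)
k=l[int(v),int(u)]; print(stt[k],cen[k], ray(s,*cen[k],157).round(1))
cv2.imwrite('pics/c6.png',s['color'][:,:,::-1])
```

```text
14.2 [ 556.8 -331.3  236.6] [-0.1058  0.9944 -0.0011  0.0019] [-0.2 -0.5 -0.9] 1.0009654005216042
shift cm [0.09 0.17 0.16] turn [-0.003  0.004 -0.003]
tab world pred [ 491.11499209 -343.86000549]
pred px 284.42682935174565 129.72509642555812
bar end px (np.float64(284.96658807712896), np.float64(176.74918003487403))
bar end px (np.float64(284.77626325673515), np.float64(265.9925642429668))
V at tab [120   5  55]
[ 258  111   51   49 2074] [282.69431051 131.00675024] [ 492.5 -345.1  157. ]
```

View pics/c6.png

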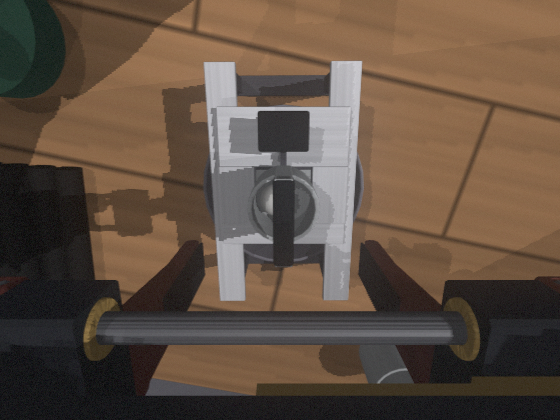

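The cup stands alone on both rails, with the bar running along them and the tab at (283,131), about world (492,-345). Next I'll shut the fingers and go over the outer half of the tab, so the gripper body stays clear of the bar.

```bash
python3 -c "
from h import *
go(484.5,-346,215,12.3)"
```

```text
14.25 [ 555.9 -330.6  234.7] [-1.059e-01  9.944e-01 -3.000e-04  6.000e-04] [-0.1 -0.7 -1.1] 0.998298525549679
shift cm [7.31 0.   1.96] turn [-0.001  0.001 -0.002]
```

Emit:
jog_arm --commands '[[[2.5,0,0,0,0,0,1],[5,0,0,0,0,0,1],[7.3,0,0,0,0,0,1],[7.3,0,1,0,0,0,1],[7.3,0,2,0,0,0,1]]]' --newtons 20

```text
time_s: 14.75
tcp_pos: [484.0, -345.4, 212.6]
ee_rot: [-0.106, 0.994, 0.001, -0.0]
force: [1.1, 0.6, 0.0]
width: 0.583
```

Emit:
jog_arm --commands '[[[0,0,0,0,0,0,1],[0,0,0,0,0,0,1],[0,0,0,0,0,0,1],[0,0,0,0,0,0,1],[0,0,0,0,0,0,1]]]'

```text
time_s: 15.25
tcp_pos: [484.7, -345.9, 214.4]
ee_rot: [-0.106, 0.994, -0.0, 0.0]
force: [0.4, 0.2, 1.2]
width: 0.132
```

Emit:
jog_arm --commands '[[[0,0,2,0,0,0,1],[0,0,4,0,0,0,1],[0,0,6,0,0,0,1],[0,0,6.5,0,0,0,1],[0,0,6.5,0,0,0,1]]]'

```text
time_s: 15.75
tcp_pos: [484.1, -345.7, 148.8]
ee_rot: [-0.106, 0.994, 0.0, -0.001]
force: [0.3, 0.4, 0.9]
width: 0.003
```

```bash
python3 -c "
from h import *
go(484.5,-346,135,12.3)"
```

```text
15.75 [ 484.1 -345.7  148.8] [-1.059e-01  9.944e-01  3.000e-04 -5.000e-04] [0.3 0.4 0.9] 0.003304753895214356
shift cm [-0.04 -0.04  1.38] turn [ 0.001 -0.001 -0.002]
```

Emit:
jog_arm --commands '[[[0,0,0.4,0,0,0,1],[0,0,0.8,0,0,0,1],[0,0,1.2,0,0,0,1],[0,0,1.4,0,0,0,1]]]'

```text
time_s: 16.15
tcp_pos: [484.3, -345.9, 135.0]
ee_rot: [-0.106, 0.994, 0.0, 0.0]
force: [-0.7, -0.1, -0.0]
width: 0.007
```

Emit:
jog_arm --commands '[[[0,0,0.2,0,0,0,1],[0,0,0.4,0,0,0,1],[0,0,0.4,0,0,0,1]]]'

```text
time_s: 16.45
tcp_pos: [484.2, -345.8, 130.9]
ee_rot: [-0.106, 0.994, 0.0, -0.0]
force: [0.4, 0.2, 0.2]
width: 0.004
```

Emit:
jog_arm --commands '[[[0,0,0.2,0,0,0,1],[0,0,0.4,0,0,0,1],[0,0,0.4,0,0,0,1]]]'

```text
time_s: 16.75
tcp_pos: [484.2, -345.8, 126.8]
ee_rot: [-0.106, 0.994, 0.0, -0.0]
force: [0.5, 0.6, -0.5]
width: 0.006
```

Emit:
jog_arm --commands '[[[0,0,0.2,0,0,0,1],[0,0,0.4,0,0,0,1],[0,0,0.4,0,0,0,1]]]'

```text
time_s: 17.05
tcp_pos: [484.4, -346.0, 123.1]
ee_rot: [-0.106, 0.994, -0.0, 0.0]
force: [0.9, -0.0, 1.3]
width: 0.005
```

Emit:
jog_arm --commands '[[[0,0,0.2,0,0,0,1],[0,0,0.3,0,0,0,1],[0,0,0.3,0,0,0,1]]]'

```text
time_s: 17.35
tcp_pos: [484.4, -346.0, 120.3]
ee_rot: [-0.106, 0.994, -0.0, 0.0]
force: [-0.6, 1.4, 4.5]
width: 0.002
```

Emit:
jog_arm --commands '[[[0,0,0.2,0,0,0,1],[0,0,0.3,0,0,0,1],[0,0,0.3,0,0,0,1]]]'

```text
time_s: 17.65
tcp_pos: [484.5, -346.0, 117.4]
ee_rot: [-0.106, 0.994, -0.0, 0.0]
force: [-1.0, 0.7, 5.4]
width: 0.008
```

Emit:
jog_arm --commands '[[[0,0,0.2,0,0,0,1],[0,0,0.3,0,0,0,1],[0,0,0.3,0,0,0,1]]]'

```text
time_s: 17.95
tcp_pos: [484.5, -346.1, 115.8]
ee_rot: [-0.106, 0.994, 0.0, 0.0]
force: [-3.0, 3.5, 14.5]
width: 0.004
```

Emit:
jog_arm --commands '[[[0,0,0.1,0,0,0,1],[0,0,0.2,0,0,0,1],[0,0,0.2,0,0,0,1]]]'

```text
time_s: 18.25
tcp_pos: [484.6, -346.1, 115.6]
ee_rot: [-0.106, 0.994, 0.0, 0.001]
force: [-8.7, 7.1, 30.3]
width: 0.003
```

Emit:
jog_arm --commands '[[[0,0,0.1,0,0,0,1],[0,0,0.1,0,0,0,1]]]'

```text
time_s: 18.45
tcp_pos: [484.6, -346.1, 115.5]
ee_rot: [-0.106, 0.994, 0.0, 0.001]
force: [-11.1, 8.6, 36.7]
width: 0.006
```

Hard stop at z 115.6, about 10 mm after first contact. I'll ease off the excess force, hold, and look.

Emit:
jog_arm --commands '[[[0,0,-0.2,0,0,0,1],[0,0,-0.2,0,0,0,1],[0,0,-0.2,0,0,0,1],[0,0,-0.2,0,0,0,1],[0,0,-0.2,0,0,0,1]]]'

```text
time_s: 18.95
tcp_pos: [484.5, -346.1, 115.7]
ee_rot: [-0.106, 0.994, 0.0, 0.001]
force: [-5.7, 5.8, 21.5]
width: 0.004
```

Run:
```python
from h import *
st()
a=snap('scene','s7')['color'][130:340,20:240]; b=snap('wrist','w7')['color']
a=cv2.resize(a,(440,420),interpolation=cv2.INTER_CUBIC); b=cv2.resize(b[60:360,100:460],(360,300)); b=np.vstack([b,np.zeros((120,360,3),np.uint8)])
cv2.imwrite('pics/c7.png',np.hstack([a,b])[:,:,::-1])
```

```text
18.95 [ 484.5 -346.1  115.7] [-1.057e-01  9.944e-01  1.000e-04  7.000e-04] [-5.7  5.8 21.5] 0.0036209372685863835
```

View pics/c7.png

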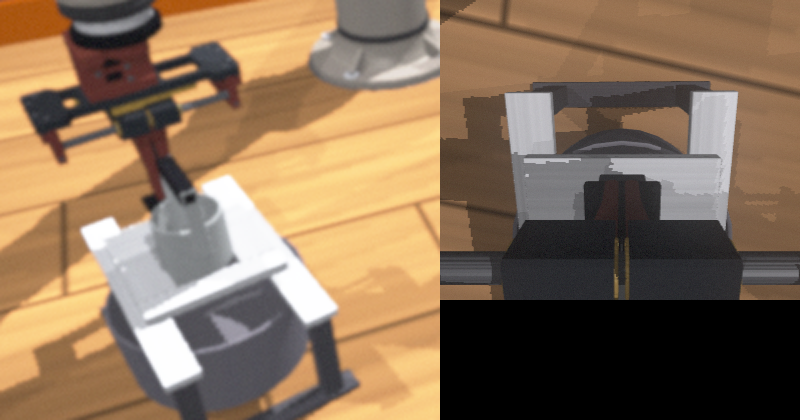

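The fingertips hold the tab down, and the gripper body is well clear above the bar. It has been at the stop for 1 s. I'll let the tab up, return to the earlier viewing pose and compare images numerically.

Emit:
jog_arm --commands '[[[0,0,-0.4,0,0,0,1],[0,0,-1,0,0,0,1],[0,0,-2,0,0,0,1],[0,0,-5,0,0,0,1],[0,0,-9,0,0,0,1]]]'

```text
time_s: 19.55
tcp_pos: [482.8, -344.8, 202.3]
ee_rot: [-0.106, 0.994, 0.001, -0.002]
force: [0.8, 0.2, 0.3]
width: 0.003
```

Emit:
jog_arm --commands '[[[0,0,-3,0,0,0,0.5],[-3,0,-3,0,0,0,0],[-7.1,0,-3,0,0,0,0],[-7.1,0,-3,0,0,0,0],[-7.1,0,-3,0,0,0,0]]]'

```text
time_s: 20.05
tcp_pos: [554.0, -330.1, 232.4]
ee_rot: [-0.107, 0.994, 0.0, -0.001]
force: [0.1, -0.6, 0.3]
width: 0.422
```

Emit:
jog_arm --commands '[[[0,0,0,0,0,0,0],[0,0,0,0,0,0,0],[0,0,0,0,0,0,0],[0,0,0,0,0,0,0]]]'

```text
time_s: 20.45
tcp_pos: [553.2, -331.3, 233.4]
ee_rot: [-0.105, 0.994, -0.0, 0.0]
force: [-0.3, -0.1, -0.3]
width: 0.788
```

Run:
```python
from h import *
st()
w=snap('wrist','w8'); s=snap('scene','s8'); o=load('w6')
x=np.array([np.cos(np.deg2rad(12.3)),np.sin(np.deg2rad(12.3))]); c=np.array([555.7,-330.3]); n=np.array([-x[1],x[0]])
def smp(I,X):
    u,v=proj(I,X); return I['color'][int(round(v)),int(round(u))].tolist()
for d in(-24,-20,-15,-10,10,15,20): 
  for k in (-15,15):
    X=(*(c+d*.0*x+k*x*0+d*n+k*x),121); print(d,k,smp(o,X),smp(w,X))
for nm,I in(('w6',o),('w8',w)):
    hsv=cv2.cvtColor(I['color'],cv2.COLOR_RGB2HSV); m=(hsv[...,2]<75).astype(np.uint8); _,l,stt,cen=cv2.connectedComponentsWithStats(m)
    u,v=proj(I,(*(c-66*x),157)); k=l[int(v),int(u)]; print(nm,'tab',stt[k],cen[k].round(1),ray(I,*cen[k],157).round(1) if k else None)
    m=((hsv[...,1]<45)&(hsv[...,2]>165)).astype(np.uint8)*255
    # cup plate/bar geometry
    u,v=proj(I,(*c,210)); k=None
    print('V bar',hsv[int(v),int(u),2], 'gray print of cup rows')
    u,v=proj(I,(*c,121)); g=cv2.cvtColor(I['color'],cv2.COLOR_RGB2GRAY)
    print(g[int(v)-40:int(v)+42:5,int(u)-40:int(u)+42:5])
```

```text
20.45 [ 553.2 -331.3  233.4] [-0.1055  0.9944 -0.      0.    ] [-0.3 -0.1 -0.3] 0.7879679153362268
-24 -15 [82, 83, 86] [78, 79, 80]
-24 15 [69, 67, 72] [118, 117, 118]
-20 -15 [101, 101, 104] [107, 109, 110]
-20 15 [78, 80, 79] [127, 128, 130]
-15 -15 [95, 95, 99] [102, 101, 104]
-15 15 [135, 135, 133] [115, 115, 117]
-10 -15 [48, 47, 48] [122, 124, 124]
-10 15 [45, 44, 48] [47, 48, 50]
10 -15 [50, 50, 51] [88, 90, 92]
10 15 [49, 47, 48] [51, 50, 52]
15 -15 [102, 103, 104] [132, 133, 135]
15 15 [92, 93, 95] [95, 94, 97]
20 -15 [129, 132, 134] [124, 125, 128]
20 15 [90, 93, 93] [92, 94, 95]
w6 tab [ 258  111   51   49 2074] [282.7 131. ] [ 492.5 -345.1  157. ]
V bar 45 gray print of cup rows
[[189 191 192 189 186 179 112  98  69 158 156 159 160 159 163 162 186]
 [172 174 173 171 171 173 109  87  77 153 154 152 156 154 155 156 177]
 [175 178 174 165 110 117 108  97  83 118 176 176 175 175 177 178 178]
 [109 109 102  93  94  76  78  84  85  81  85  92 142 144 164 178 180]
 [109 107 105  93  77  78  98  79  84  82 125  93  99 144 171 178 177]
 [107 108 106  77 106 128  60  65  69  68  7
[... 1419 characters left out ...]
100 104 126  76  51  50  52  52  54  98  80 102 151 157 181]
 [108 110 104 126 124 113  43  51  51  51  55  94  97  99 152 158 155]
 [111 106  79 127 126 126  46  48  49  50  57  95  95  97  83 162 156]
 [109 105 106 127 121 124  46  46  51  54  51  95  93  88  72 150 156]
 [111 104  81 106 125 125  45  50  49  46  51  95  94  74  76 155 154]
 [111  96  71 104 104  76  46  49  48  46  56  94  82  73  75 152 154]
 [106  98  69 104 102  94  44  42  49  47  54  79  72  71  97 144 156]
 [108 108  93  68 101  94  41  46  46  49  54  81  74  68 148 154 153]
 [113 110 108  91 100  96  46  44  47  49  51  72  71 125 154 154 154]
 [111 179 116 168  91  96  42  42  41  48  50  74 121 155 152 153 156]]
```

The inside of the cup now shows a flat, uniform flap, where before there was a shaded ball. The tab is up and in the same place (492.6,-345.2). I'll move the arm away and look for the ball in the tub.

Emit:
jog_arm --commands '[[[0,0,-3,0,0,0,0],[0,4,-4,0,0,0,0],[0,9,-4,0,0,0,0],[0,14,-4,0,0,0,0],[0,19,-4,0,0,0,0]]]'

```text
time_s: 21.05
tcp_pos: [513.0, -143.6, 273.4]
ee_rot: [-0.106, 0.994, -0.0, 0.0]
force: [1.3, 0.9, 0.3]
width: 1.0
```

Emit:
jog_arm --commands '[[[0,5,0,0,0,0,0],[0,10,0,0,0,0,0],[0,15,0,0,0,0,0],[0,19,0,0,0,0,0],[0,19,0,0,0,0,0]]]'

```text
time_s: 21.55
tcp_pos: [472.5, 46.5, 273.4]
ee_rot: [-0.11, 0.994, 0.001, 0.0]
force: [-0.5, 0.3, 0.8]
width: 1.001
```

Run:
```python
from h import *
st()
t=snap('top','t9'); s=snap('scene','s9')
x=np.array([np.cos(np.deg2rad(12.3)),np.sin(np.deg2rad(12.3))]); n=np.array([-x[1],x[0]]); c=np.array([555.7,-330.3])
for nm,I,O in(('top',t,load('top0')),('scene',s,load('sc0'))):
    g=cv2.cvtColor(I['color'],cv2.COLOR_RGB2GRAY).astype(int); h=cv2.cvtColor(O['color'],cv2.COLOR_RGB2GRAY).astype(int)
    u,v=map(int,proj(I,(*c,20))); print(nm,'tub floor centre',u,v)
    m=(np.abs(g-h)>30).astype(np.uint8); k=np.zeros_like(m); k[v-75:v+70,u-75:u+75]=1
    _,l,stt,cen=cv2.connectedComponentsWithStats(m*k)
    for i in range(1,len(stt)):
        if stt[i][4]>25: print(stt[i],cen[i].round(),'new',g[l==i].mean().round(),'old',h[l==i].mean().round(),'floor pt',ray(I,*cen[i],20).round())
    # upright check: bar at z=210
    for d in(-35,35): print('bar end',np.round(proj(I,(*(c+d*x),210))))
I=t; hsv=cv2.cvtColor(I['color'],cv2.COLOR_RGB2HSV); d=(hsv[...,2]<55).astype(np.uint8)
_,l,stt,cen=cv2.connectedComponentsWithStats(d)
for X,z in((c,210),(c-66*x,157)):
    u,v=proj(I,(*X,z)); k=l[int(v),int(u)]
    P=np.argwhere(l==k)[:,::-1] if k else []
    if k: r=cv2.minAreaRect(np.array([ray(I,*p,z)[:2] for p in P],np.float32)); print('top dark',np.round(r[0],1),np.round(r[1],1),r[2])
b=load('s8')['color']
u,v=map(int,proj(s,(*c,20)))
g=cv2.cvtColor(s['color'],cv2.COLOR_RGB2GRAY); print(g[v-40:v+56:5,u-60:u+61:6])
```

```text
21.55 [472.5  46.5 273.4] [-1.105e-01  9.939e-01  1.000e-03  2.000e-04] [-0.5  0.3  0.8] 1.0012202897658513
top tub floor centre 417 192
[ 400  117   92  120 4340] [447. 184.] new 102.0 old 137.0 floor pt [ 567. -397.   20.]
[ 457  120   35   81 1048] [478. 152.] new 72.0 old 127.0 floor pt [ 634. -477.   20.]
[ 342  142   86   92 2049] [378. 181.] new 89.0 old 154.0 floor pt [ 588. -250.   20.]
[421 153  15   7  53] [428. 156.] new 113.0 old 75.0 floor pt [ 636. -366.   20.]
[453 190   8   7  41] [456. 193.] new 117.0 old 78.0 floor pt [ 546. -412.   20.]
bar end [464. 181.]
bar end [448. 144.]
scene tub floor centre 129 295
[ 54 220  71  23 853] [ 80. 227.] new 112.0 old 195.0 floor pt [ 264. -407.   20.]
[ 138  220   66   28 1297] [175. 232.] new 208.0 old 139.0 floor pt [ 385. -203.   20.]
[123 227   9  11  40] [127. 232.] new 161.0 old 230.0 floor pt [ 333. -305.   20.]
[  61  239  119   82 4088] [113. 273.] new 171.0 old 182.0 floor pt [ 472. -353.   20.]
[185 279  19  30 339] [196. 293.] new 110.0 old 180.0 floor pt [ 604. -209.   20.]
[150 298  28  37 324] [165. 319.] new 86.
[... 1602 characters left out ...]
2  85  85 183 191 250 252  85  85  82  82  79  81  77  81  86
  103  59  75]
 [120 120 119 112  85 123 253 187 109  84  84  83  85  79  82  79  87 143
  152  56  60]
 [120 116 119 120  86  83 119  60  58  81  84  80  82  81  79  86  88 137
   65  62  73]
 [120 123 120  98  91  87  78  54  56  84  85  85  83  84  64  96 103  62
   77  74 168]
 [102  85 106 120 120 121 114  55  56  79  86  87  93  92  64  98  77  74
  112 192 193]
 [120 121 120 116 118 118 120  76  55  75 113  91  77  56  69  74  69 142
  199 209 213]
 [115 116 118 119 117 115 114 108  54  58 115  73  55  57  61  79 175 211
  209 204 204]
 [118 118 114 115 114 120 123 125  56  57  62 106  79  82  94  88 208 206
  205 206 209]]
```

The tub floor under the cup is mostly hidden in these views. I'll check the cup interior from the fixed cameras, where the ball was bright before, and look for leftover bright blobs in the tub.

Run:
```python
from h import *
for cam in('top0','t9','sc0','s9','s5'):
    I=load(cam); old=cam in('top0','sc0'); b=(601.8,-27.1) if old else (555.7,-330.3); z0=0 if old else 105
    g=cv2.cvtColor(I['color'],cv2.COLOR_RGB2GRAY)
    u,v=map(int,np.round(proj(I,(*b,z0+22)))); print(cam,u,v); print(g[v-18:v+14:2,u-14:u+16:2])
I=load('s9');hsv=cv2.cvtColor(I['color'],cv2.COLOR_RGB2HSV); g=cv2.cvtColor(I['color'],cv2.COLOR_RGB2GRAY)
u,v=map(int,proj(I,(555.7,-330.3,20))); print('tub',u,v); O=cv2.cvtColor(load('sc0')['color'],cv2.COLOR_RGB2GRAY)
print(g[v-30:v+20:3,u-20:u+46:3]); print(O[v-30:v+20:3,u-20:u+46:3])
```

```text
top0 276 183
[[166 189 159  73  26  24  24  33  79 106 121 121 123 123 125]
 [180 178 147  90  35  25  24  24  53  97  93  88 107 123 125]
 [179 158 107  77  53  24  25  23  29  86 110  93  86 110 122]
 [163 117  74  78  70  36  25  26  23  57 108 114  94  90 114]
 [159  88  76  81  84  63  27  26  23  31  92 118 113  85 104]
 [157  77  81  90  99  99  54  24  24  23  62 101 116 107  98]
 [151  77  86  84  89 159 128  37  22  24  28  63 102 112 104]
 [151  85  80  77  98 198 200  87  22  25  23  41  76 108 107]
 [158  97  76  80 106 212 234 161  39  25  25  25  62  88 104]
 [154 123  79  81 103 165 236 216  87  24  24  25  52  85 101]
 [134 155 104  78  93 118 192 214 140  33  39  62  92 120  90]
 [141 146 152 111  86  96 113 148 140  63  80  75  87 106  88]
 [154 126 145 155 131 109 100 100  97  94  83  80  80  81  97]
 [173 135 119 130 149 153 149 139 127 117  85  83  80  78  83]
 [189 163 122 114 113 117 122 117 105 111  84  82  91  93 116]
 [212 204 145 112 110 105 101  97  91 106  83  91 134 155 191]]
t9 437 177
[[ 93  99 106 107  76  66  69  72  72  68  66  42   8   9  13]
 [ 8
[... 6478 characters left out ...]
3 135 111 114 138 133  85  81
   82  93 101 148]
 [199  81  82  84  80  91 110 159 184 183 184 182 140 151 117  85  81  80
   82  96  98 103]
 [252 114  83  84  83  82 104 116 177 185 183 168 119  90  84  83  81  79
   87  97 101 105]
 [254 234  85  83  82  82  89 120 149 153 118  87  83  82  82  82  80  82
   89  94  97 108]
 [254 254 151 101 123 136 129 121  95  87  85  84  84  83  81  84  81  90
   90  93 100 108]
 [254 254 250 114  95  89  86  85  87  86  83  86  82  82  85  82  80  83
   89  94 101 145]
 [254 254 254 178  89  88  86  83  83  88  82  83  82  85  84  84  84  83
   88  93 121 177]
 [254 254 254 250 116  87  84  87  85  86  83  84  81  83  81  83  81  83
   91 102 163 173]]
```

```bash
python3 -c "
from h import *
st(); print(job_done()); st()"
```

```text
21.65 [473.7  40.8 273.4] [-1.069e-01  9.943e-01 -1.000e-04  2.000e-04] [ 0.1 -0.3  0.3] 1.0020681391529553
the job is handed in; nothing more can be done
None
the job is handed in; nothing more can be done
```

The job is handed in, at 21.7 s on the robot's clock. I did not see the ball in the tub: the cup hides the floor beneath it in the pictures I took. I conclude it fell in because the cup looks empty.

**What I did:** I lifted the cup by its top bar and set it on the two rails over the round tub. I let go and pressed the tab to its hard stop for about 1 s. Then I let the tab up and moved the arm clear.

**Last checks that agreed:**
- **Cup empty:** a wrist picture after the press shows a flat, even flap where the ball had been. The top view also shows no bright ball in the cup.
- **Cup and tab in place:** the tab measured (492.6, -345.2) after the press and (492.5, -345.1) before, so it is up again and the cup has not shifted.
- **Arm clear:** the gripper is open, nothing is touching and the force reads about zero.

**What failed or disagreed:**
- **Missed grasps:** two grasps closed on air. The real fingertips sit about 30 mm higher than the reported position, so I reached 28 mm lower and it held. The cup was not disturbed.
- **Press force:** it peaked at about 37 N through the fingertips at the stop, well above the roughly 6 N needed, before I eased it to about 21 N.
- **Tab travel:** I did not measure it directly. It was about 7 to 10 mm from first contact to the hard stop.

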